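Find the empty bay of the sample box and open its hatch

ROBOT

A 6-joint arm with a two-finger parallel gripper is mounted at the origin on a cart in front of the work surface, level with it; the furniture and walls round the work are solid. World frame = base frame: x ahead of the robot, y to its left, z up, the work surface at z = 0. Lengths are in m, angles in rad, forces in N, time in s.
With the tool pointing down it reaches from about 0.35 to 0.775 m from the base axis. Payload 7.3 kg.
Tool frame: the origin (TCP) lies midway between the tips of the shut fingers; the grasp point (between the pads) lies 19 mm behind it; z points along the fingers, y is the direction in which the jaws open and shut (so a half turn about z gives the same grasp; the last joint's range is limited). The gripper opens to 92 mm and grips with 3 to 60 N. Pads are 19 mm wide; open, the fingers measure 130 mm over their backs; the gripper's body (75 mm by 190 mm) begins 47 mm behind the grasp point.
Start: joints at [-1.347, 0.342, 1.524, -0, 1.275, -0.146], TCP at [0.19, -0.49, 0.227] pointing down, gripper open.
Joint ranges: [-2.53, 2.53], [-0.77, 2.02], [0.04, 2.7], [-1, 4.14], [0.28, 2.66], [-3.11, 3.11]. Speed limits (rad/s): [2.57, 2.57, 3.14, 3.14, 3.14, 3.14].

INTERFACE

Orientations are given as a unit quaternion [w, x, y, z].
In Python, from workcell import sense, capture, calibration, job_done gives the robot as it stands.
- The arm moves only by the tool servo_tool, never from a script. Its argument "series" is text: rows parted by semicolons, each of 6 numbers parted by spaces: the shift along the world's x, y, z in units of 50 mm (1.0 is 50 mm), then the turn, a rotation vector about the world's x, y, z in rad. In form: dx dy dz rx ry rz; .... A call has 1 to 5 rows; each row shifts and turns the commanded pose from where the row before left it; what a row does not reach is not made up. A row lasts 1/8 s, in which the tool goes at most 62.5 mm and 10.7 degrees, less where a joint would pass 70% of its speed; a pose out of reach is approached as far as the arm can. A call is refused whole if a number of a shift passes 1 or a number of a turn 0.188, either way. A call with a gripper value outside its range is refused whole. "jaw" is the closure, from -1 (fully open) to 1 (shut), so that 0 is half open, set as the call begins (left out, the last holds). The fingers move at their own pace and stop on an object; "grip_force" is the grip in N (left out, the last holds). Time passes only in rows, so rows that do not move let the fingers close. It gives the time, the measured TCP pose, the force and the opening at its end, in the units of the state.
- sense(): the state, without advancing time (a new reading comes with each control period).
- capture(name): name is "scene" or "side" or "wrist"; returns the picture (420x560x3 uint8, red, green, blue); there is no depth.
- calibration(name): a dict with "fx", "fy", "cx", "cy" (pixels), "pose" (4x4, takes a point from camera to world coordinates); the wrist camera has in their place "hand_eye" (4x4, takes a point from camera to tool coordinates, whose origin is the TCP and whose axes are the flange's). Camera axes: x right, y down, z forward; pixel columns grow to the right and rows downward; lengths in m; the calibration is good to about 2 mm. The wrist camera is an equidistant fisheye: a pixel r from the principal point sees the ray r / f radians off the axis. A picture is of the moment at which its call begins: read the wrist's pose just before it. calibration takes no time and is no camera call.
- job_done(): hands the job in, once; it reports no verdict.
The state is a dict: "time_s": time; "joints": joint angles; "qd": joint speeds; "tau": joint torques, N m; "tool_pos": TCP position; "tool_rot": TCP orientation; "wrist_force": force on the tool from outside, world axes, zero at the start; "wrist_torque": the same for the moment, N m; "grip_width": opening from 0.0 (shut) to 1.0 (fully open).
Only numpy, scipy, OpenCV 4.12 (cv2) and the standard library are available. Lean on these libraries where they do the work, as an engineer would, in place of code of your own. Each camera call takes 0.05 s, during which the arm holds its last target. There are 200 camera calls.

TASK

Three of the four bays in the grey sample box are full and one is empty: press lightly with the fingertips on the ribbed front end of each white hatch until you find the one that rocks (the other three stay firm; do not force them). Push the ribbed end of that hatch down and away from you, into the bay, until the hatch stands wide open, nearly upright, and leave it standing open. Do not pick anything up, and leave the vials, weights, timer and jar where they stand.

Things in the scene. Friction and masses are not known exactly. Their poses are not given: they have to be found in the camera images.
- sample_box: Grey box fixed to the worktop, 108 (its x) by 358 (y) by 80 mm tall, walls 6 mm; origin at the middle of its underside, x from the ribbed front to the back, y left along the row, z up. Four bays, 82 mm wide, 74 mm deep, 88 mm apart, under four identical white swing hatches. Which bay is empty cannot be seen; the empty one has only an 8 mm pad on its floor.
- hatch_1_ribs (a point): Middle of the ribbed strip on top of hatch 1 (1 leftmost, 4 rightmost from the robot), 44 mm in front of its axle: the place to press. Turns with the hatch; shut, it is 80 mm above the worktop, axes as the box's. The hatch is 92 (box x) x 79 x 5 mm, top level with the rim; its axle lies along box y at box x = +16 mm, 77.5 mm up: 62 mm of hatch in front of it, 30 mm behind.
- hatch_2_ribs (a point): Middle of the ribbed strip on top of hatch 2 (1 leftmost, 4 rightmost from the robot), 44 mm in front of its axle: the place to press. Turns with the hatch; shut, it is 80 mm above the worktop, axes as the box's. The hatch is 92 (box x) x 79 x 5 mm, top level with the rim; its axle lies along box y at box x = +16 mm, 77.5 mm up: 62 mm of hatch in front of it, 30 mm behind.
- hatch_3_ribs (a point): Middle of the ribbed strip on top of hatch 3 (1 leftmost, 4 rightmost from the robot), 44 mm in front of its axle: the place to press. Turns with the hatch; shut, it is 80 mm above the worktop, axes as the box's. The hatch is 92 (box x) x 79 x 5 mm, top level with the rim; its axle lies along box y at box x = +16 mm, 77.5 mm up: 62 mm of hatch in front of it, 30 mm behind.
- hatch_4_ribs (a point): Middle of the ribbed strip on top of hatch 4 (1 leftmost, 4 rightmost from the robot), 44 mm in front of its axle: the place to press. Turns with the hatch; shut, it is 80 mm above the worktop, axes as the box's. The hatch is 92 (box x) x 79 x 5 mm, top level with the rim; its axle lies along box y at box x = +16 mm, 77.5 mm up: 62 mm of hatch in front of it, 30 mm behind.
- hatch_1 (a joint): Tip angle of hatch 1, rad: 0 flush, growing as the ribbed end sinks into the bay (back end rises), to 1.25, wide open. Empty bay: turns -0.06 to 1.25, yields to about 1.5 N on the ribs, stays where left. Full bay: under 0.1 of play, then firm. Pushed only straight down, a fingertip slips off its end near 1 rad: follow it towards the axle.
- hatch_2 (a joint): Tip angle of hatch 2, rad: 0 flush, growing as the ribbed end sinks into the bay (back end rises), to 1.25, wide open. Empty bay: turns -0.06 to 1.25, yields to about 1.5 N on the ribs, stays where left. Full bay: under 0.1 of play, then firm. Pushed only straight down, a fingertip slips off its end near 1 rad: follow it towards the axle.
- hatch_3 (a joint): Tip angle of hatch 3, rad: 0 flush, growing as the ribbed end sinks into the bay (back end rises), to 1.25, wide open. Empty bay: turns -0.06 to 1.25, yields to about 1.5 N on the ribs, stays where left. Full bay: under 0.1 of play, then firm. Pushed only straight down, a fingertip slips off its end near 1 rad: follow it towards the axle.
- hatch_4 (a joint): Tip angle of hatch 4, rad: 0 flush, growing as the ribbed end sinks into the bay (back end rises), to 1.25, wide open. Empty bay: turns -0.06 to 1.25, yields to about 1.5 N on the ribs, stays where left. Full bay: under 0.1 of play, then firm. Pushed only straight down, a fingertip slips off its end near 1 rad: follow it towards the axle.
- vial_1_mid (a point): Brown glass vial with dark cap, 27 mm diameter, 58 mm tall; point half-way up. Bystander beside the left end of the box.
- vial_2_mid (a point): Brown glass vial with white cap, 27 mm diameter, 58 mm tall; point half-way up. Bystander behind the box.
- test_weight_1_mid (a point): Grey knobbed test weight, 31 mm diameter, 40 mm tall; point half-way up. Bystander beside the right end of the box.
- test_weight_2_mid (a point): Grey knobbed test weight, 25 mm diameter, 31 mm tall; point half-way up. Bystander beside the right end of the box.
- timer_mid (a point): Flat white timer, 69 x 69 x 17 mm; point half-way up. Bystander to the left of the box.
- small_green_cap_mid (a point): White jar with a green cap, 44 mm diameter, 85 mm tall; point half-way up. Bystander behind the box.

How it is judged:
At the end, for the whole second after the job is handed in: The hatch of the empty bay stands open by more than 1.0 rad (of 1.25) and at rest; the other three are within 0.12 rad of shut (((value of joint hatch_1 above 1 rad and value of joint each of hatch_2, hatch_3, hatch_4 below 0.12 rad) or (value of joint hatch_2 above 1 rad and value of joint each of hatch_1, hatch_3, hatch_4 below 0.12 rad) or (value of joint hatch_3 above 1 rad and value of joint each of hatch_1, hatch_2, hatch_4 below 0.12 rad) or (value of joint hatch_4 above 1 rad and value of joint each of hatch_1, hatch_2, hatch_3 below 0.12 rad)) and velocity of joint each of hatch_1, hatch_2, hatch_3, hatch_4 below 0.1 rad/s); the robot touches nothing.
It fails at once if A hatch or the box is forced: the robot presses on it with more than 40 N (contact force between the arm and sample_box above 40 N).
It fails at once if A bystander is moved by more than 25 mm or picked up (distance of any of vial_1_mid, vial_2_mid, test_weight_1_mid, test_weight_2_mid, timer_mid, small_green_cap_mid from where it was at the start of the episode above 0.025 m).
It also fails if it takes over 48 s, if anything falls off the work surface, if the arm or the gripper's body presses on something with over 40 N, if the wrist force passes 120 N, or if a joint passes its speed limit or range.

## Working session

There is one attempt and no reset: what is moved stays moved. The work goes in short steps, Python scripts to look and compute and a tool call to move; the robot and the scene stay as the last step left them, time stands still between calls to the robot, and variables do not carry over. Pictures are saved under pics/ and viewed, about 8 in all and at most 12, crops included, and the job is handed in when it is done.

Besides the shell and the picture viewer there is one more tool, called after "Request:" as name(argument=value, ...) on one line, values as JSON. servo_tool: Moves the arm, as the interface text tells. Its arguments: {"type":"object","properties":{"series":{"type":"string"},"jaw":{"type":"number"},"grip_force":{"type":"number"}},"required":["series"]}

```bash
mkdir -p pics; python3 - <<'E'
from workcell import *
import cv2,numpy as np
for n in("scene","side"):
    cv2.imwrite(f"pics/{n}0.png",capture(n)[:,:,::-1]); c=calibration(n); print(n,{k:np.round(v,3).tolist() for k,v in c.items()})
c=calibration("wrist");print({k:np.round(v,3).tolist() for k,v in c.items()})
print(sense())
E
```

```text
scene {'fx': 382.694, 'fy': 382.694, 'cx': 277.951, 'cy': 205.092, 'pose': [[-0.824, -0.362, 0.436, 0.172], [-0.566, 0.517, -0.642, 0.586], [0.007, -0.776, -0.631, 0.699], [0.0, 0.0, 0.0, 1.0]]}
side {'fx': 477.27, 'fy': 477.27, 'cx': 281.929, 'cy': 204.323, 'pose': [[0.807, 0.49, -0.33, 1.001], [0.59, -0.682, 0.432, -0.606], [-0.013, -0.544, -0.839, 1.191], [0.0, 0.0, 0.0, 1.0]]}
{'fx': 325.192, 'fy': 325.192, 'cx': 280.095, 'cy': 205.618, 'hand_eye': [[0.0, -0.967, -0.256, 0.068], [1.0, 0.001, -0.001, 0.0], [0.002, -0.256, 0.967, -0.159], [0.0, 0.0, 0.0, 1.0]]}
{'time_s': 0.1, 'joints': array([-1.34701076e+00,  3.42677995e-01,  1.52491855e+00, -4.10542840e-05,
        1.27540737e+00, -1.46028927e-01]), 'qd': array([ 0.00131598, -0.00059844, -0.00161789,  0.00094678,  0.00032704,
        0.00130313]), 'tau': array([ 2.83980822e-03, -4.32004237e+01, -2.44692582e+01,  7.18077784e-02,
        5.26098534e-02, -6.35492120e-05]), 'tool_pos': array([ 0.18966999, -0.48914823,  0.22610254]), 'tool_rot': array([-7.04332834e-04,  9.82951962e-01,  1.83861203e-01, -4.70457992e-05]), 'wrist_force': array([-0.45699332, -0.08070917, -0.33429319]), 'wrist_torque': array([-0.0122093 ,  0.03729448, -0.01148617]), 'grip_width': 0.9992657164078667}
```

View pics/scene0.png

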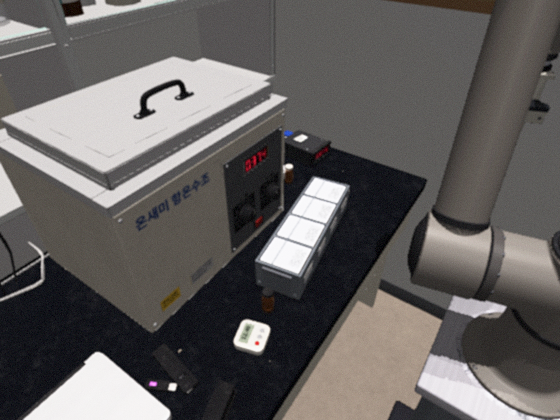

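View pics/side0.png

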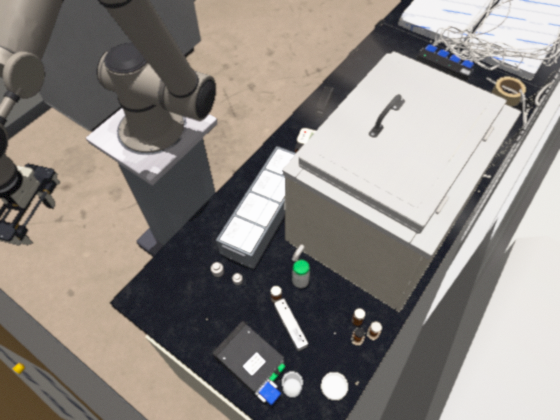

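The scene view shows the box at about (305,235), with a large water bath close behind it. In the side view it is at about (262,205). I'll enlarge both.

```bash
python3 - <<'E'
import cv2,numpy as np
a=cv2.imread("pics/scene0.png")[165:305,240:370]; b=cv2.imread("pics/side0.png")[140:290,200:320]
f=lambda i:cv2.resize(i,None,fx=600/i.shape[0]*1.0,fy=600/i.shape[0],interpolation=cv2.INTER_CUBIC)
a=cv2.resize(a,(390,420),interpolation=cv2.INTER_CUBIC);b=cv2.resize(b,(400,500),interpolation=cv2.INTER_CUBIC)
c=np.zeros((500,790,3),np.uint8);c[:420,:390]=a;c[:,390:]=b
cv2.imwrite("pics/crop0.png",c)
E
```

```text
(no output)
```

View pics/crop0.png

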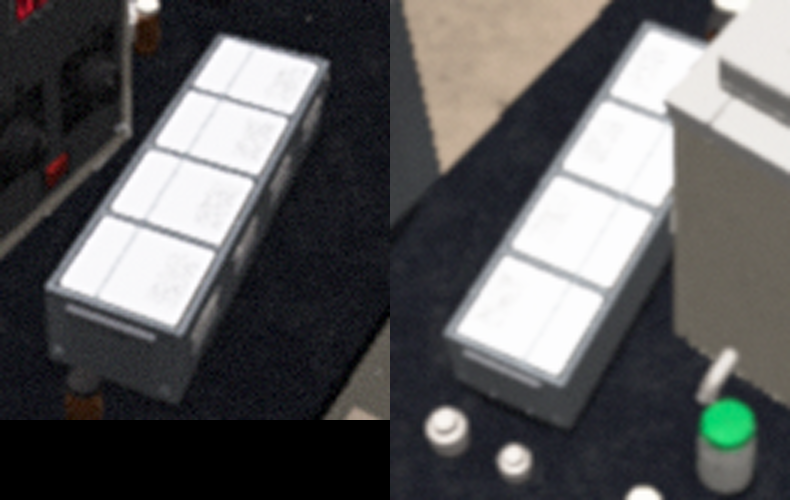

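The crop shows the rim corners in both views: scene (256,261), (301,277), (313,177), (349,186); side (217,240.5), (252,255.5), (277,146.6). I'll triangulate these.

```bash
cat >h.py <<'E'
from workcell import *
import numpy as np
def ray(n,u,v):
    c=calibration(n);P=np.array(c["pose"]);d=P[:3,:3]@[(u-c["cx"])/c["fx"],(v-c["cy"])/c["fy"],1];return P[:3,3],d
def atz(n,u,v,z):
    o,d=ray(n,u,v);return o+d*(z-o[2])/d[2]
def tri(a,b):
    (o,d),(p,e)=ray(*a),ray(*b);s=np.linalg.lstsq(np.c_[d,-e],p-o,rcond=None)[0];return (o+d*s[0]+p+e*s[1])/2,np.linalg.norm(o+d*s[0]-p-e*s[1])
E
python3 - <<'E'
from h import *
np.set_printoptions(precision=4,suppress=True)
S={"LB":(256,261),"LF":(301.3,276.7),"RB":(313.3,177),"RF":(349.3,186)}
D={"RF":(217.1,240.5),"RB":(251.6,255.5),"LF":(277.4,146.6)}
for k in S: print(k,atz("scene",*S[k],.08), atz("side",*D[k],.08) if k in D else"", tri(("scene",*S[k]),("side",*D[k])) if k in D else "")
m=np.mean([atz("scene",*S[k],.08) for k in S],0)
print(m, np.diff([atz("scene",*S[k],.08) for k in("RF","LF","RB","LB")],axis=0))
# jar, vial heights check
E
```

```text
LB [0.5288 0.1427 0.08  ]  
LF [0.4249 0.1239 0.08  ] [0.4313 0.1251 0.08  ] (array([0.4279, 0.1246, 0.0785]), np.float64(0.006001699658879255))
RB [ 0.588  -0.2037  0.08  ] [ 0.594  -0.2078  0.08  ] (array([ 0.5914, -0.2072,  0.0765]), np.float64(0.0028343392722224897))
RF [ 0.4855 -0.2232  0.08  ] [ 0.4924 -0.2264  0.08  ] (array([ 0.4888, -0.2261,  0.0765]), np.float64(0.004177431426871426))
[ 0.5068 -0.04    0.08  ] [[-0.0607  0.3471  0.    ]
 [ 0.1632 -0.3276  0.    ]
 [-0.0592  0.3464  0.    ]]
```

```bash
python3 - <<'E'
from h import *
np.set_printoptions(precision=3,suppress=True)
for uv in((283,210),(155,330)): print(atz("scene",*uv,0))
R=np.array([[.985,-.171],[.171,.985]]);c=np.array([.509,-.041])
for uv in((283,210),(155,330)): print("box frame",R.T@(atz("scene",*uv,0)[:2]-c))
print(tri(("scene",286,97),("side",286,178)))
for i,y in enumerate((.132,.044,-.044,-.132)): print(i+1,c+R@[-.028,y])
E
```

```text
[ 0.63  -0.114  0.   ]
[0.631 0.357 0.   ]
box frame [ 0.106 -0.093]
box frame [0.188 0.371]
(array([ 0.629, -0.109,  0.339]), np.float64(0.00886411333018703))
1 [0.459 0.084]
2 [ 0.474 -0.002]
3 [ 0.489 -0.089]
4 [ 0.504 -0.176]
```

Request:
servo_tool(series="0.3 0.3 0 0 0 0.185; 0.4 0.4 0 0 0 0.185; 0.4 0.4 0 0 0 0.185; 0.4 0.4 0 0 0 0.185; 0.4 0.4 0 0 0 0.185", jaw=1, grip_force=20)

```text
time_s: 0.72
tool_pos: [0.2853, -0.3936, 0.2264]
tool_rot: [-0.0, 0.796, 0.606, 0.0]
wrist_force: [1.4, -0.2, -0.9]
grip_width: 0.507
```

Request:
servo_tool(series="0.4 0.4 0 0 0 0.185; 0.4 0.4 0 0 0 0.185; 0.4 0.4 0 0 0 0.185; 0.4 0.4 0 0 0 0.185; 0.4 0.4 0 0 0 0.185")

```text
time_s: 1.35
tool_pos: [0.3852, -0.2936, 0.2264]
tool_rot: [-0.0, 0.442, 0.897, 0.0]
wrist_force: [-0.3, -0.2, 0.4]
grip_width: 0.009
```

Request:
servo_tool(series="0.4 0.4 -0.2 0 0 0.185; 0.4 0.4 -0.2 0 0 0.185; 0.4 0.4 -0.3 0 0 0.185; 0.4 0.4 -0.3 0 0 0.185; 0.4 0.4 -0.2 0 0 0.185")

```text
time_s: 1.98
tool_pos: [0.485, -0.1936, 0.1657]
tool_rot: [-0.001, -0.005, 1.0, 0.0]
wrist_force: [0.3, -0.3, -0.0]
grip_width: 0.003
```

```bash
python3 - <<'E'
from h import *
import cv2
s=sense();print(s)
q=s["tool_rot"];print("yaw of tool x",2*np.arctan2(q[2],q[1]))
a=cv2.resize(capture("wrist"),(500,375));b=capture("scene")[165:305,240:370];b=cv2.resize(b,(300,323))
c=np.zeros((375,800,3),np.uint8);c[:,:500]=a;c[:323,500:]=b
cv2.imwrite("pics/w1.png",c[:,:,::-1])
E
```

```text
{'time_s': 1.975, 'joints': array([-5.26636642e-01,  3.95478157e-01,  1.62310856e+00,  6.98968148e-05,
        1.12462264e+00, -2.10680093e+00]), 'qd': array([ 0.42853445,  0.22705276, -0.12668319, -0.00189207, -0.10938082,
       -1.04196918]), 'tau': array([-1.79961104e+00, -4.50670588e+01, -2.16637981e+01, -2.81512400e-02,
        2.20535346e-01,  1.40074611e+00]), 'tool_pos': array([ 0.48496053, -0.19356214,  0.16567446]), 'tool_rot': array([-6.80942049e-04, -4.66885749e-03,  9.99988774e-01,  4.36738811e-04]), 'wrist_force': array([ 0.31153319, -0.33116512, -0.03547202]), 'wrist_torque': array([ 0.08565755, -0.12847448,  0.01640175]), 'grip_width': 0.0032088689069951497}
yaw of tool x 3.1509304055588956
```

View pics/w1.png

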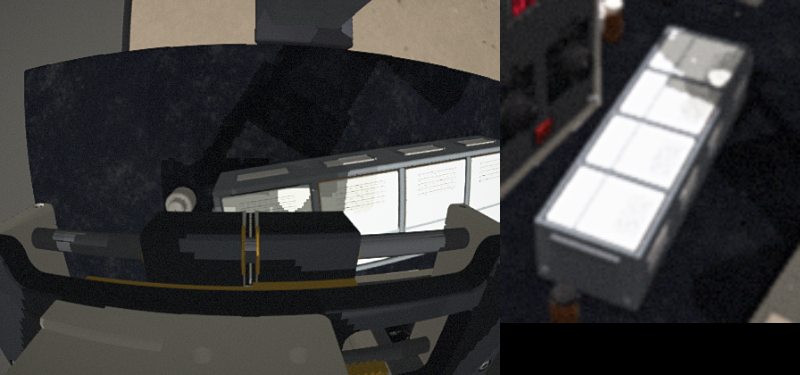

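Request:
servo_tool(series="0.2 0.18 -0.5 0 0 0.08; 0.18 0.17 -0.5 0 0 0.08; 0 0 -0.5 0 0 0; 0 0 0 0 0 0")

```text
time_s: 2.58
tool_pos: [0.5023, -0.1769, 0.0903]
tool_rot: [-0.002, -0.08, 0.997, 0.001]
wrist_force: [1.3, 0.0, -0.1]
grip_width: 0.006
```

```bash
python3 - <<'E'
from h import *
import cv2
from scipy.spatial.transform import Rotation as R
s=sense();print(s["tool_pos"],s["wrist_force"])
c=calibration("wrist");H=np.array(c["hand_eye"]);q=[-.00068,-.00467,.99999,.0004]
def wz(u,v,z,pos,q):
    Rm=R.from_quat([q[1],q[2],q[3],q[0]]).as_matrix();a=np.array([u-c["cx"],v-c["cy"]]);r=np.hypot(*a);t=r/c["fx"]
    d=np.r_[a/r*np.sin(t),np.cos(t)];o=Rm@H[:3,3]+pos;d=Rm@H[:3,:3]@d;return o+d*(z-o[2])/d[2]
p=np.array([.4850,-.1936,.1657])
for u,v in((215,188),(500,137)): print(wz(u*1.12,v*1.12,.08,p,q))
cv2.imwrite("pics/w2.png",cv2.resize(capture("wrist"),(560,420))[:,:,::-1])
E
```

```text
[ 0.50226314 -0.17687833  0.09033753] [ 1.34468005  0.04763815 -0.09755796]
[ 0.48458874 -0.2243227   0.08      ]
[0.42334359 0.08803654 0.08      ]
```

View pics/w2.png

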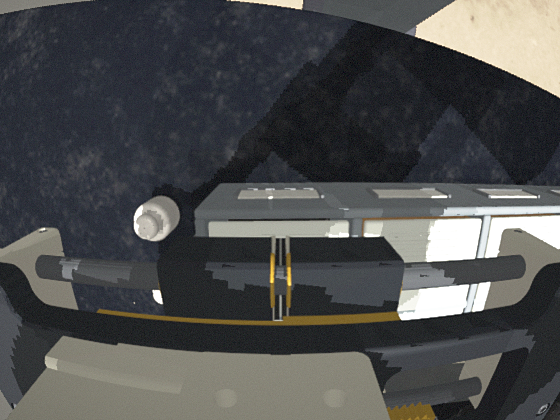

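Request:
servo_tool(series="0 0 -0.12 0 0 0; 0 0 -0.06 0 0 0; 0 0 -0.03 0 0 0; 0 0 0 0 0 0")

```text
time_s: 3.12
tool_pos: [0.5038, -0.1771, 0.0814]
tool_rot: [0.0, -0.081, 0.997, -0.0]
wrist_force: [-0.6, -0.1, -0.5]
grip_width: 0.005
```

Request:
servo_tool(series="0 0 -0.04 0 0 0; 0 0 0 0 0 0")

```text
time_s: 3.38
tool_pos: [0.5039, -0.1771, 0.0792]
tool_rot: [0.0, -0.082, 0.997, -0.0]
wrist_force: [-0.3, 1.0, 0.2]
grip_width: 0.007
```

Request:
servo_tool(series="0 0 -0.04 0 0 0; 0 0 0 0 0 0")

```text
time_s: 3.62
tool_pos: [0.5038, -0.177, 0.0771]
tool_rot: [0.0, -0.082, 0.997, 0.0]
wrist_force: [0.6, -0.3, -0.0]
grip_width: 0.006
```

Request:
servo_tool(series="0 0 -0.04 0 0 0; 0 0 0 0 0 0")

```text
time_s: 3.88
tool_pos: [0.5038, -0.177, 0.0751]
tool_rot: [-0.0, -0.082, 0.997, 0.0]
wrist_force: [-0.4, -0.6, 0.1]
grip_width: 0.006
```

Request:
servo_tool(series="0 0 -0.03 0 0 0; 0 0 0 0 0 0")

```text
time_s: 4.12
tool_pos: [0.5038, -0.177, 0.0736]
tool_rot: [0.0, -0.081, 0.997, 0.0]
wrist_force: [0.5, -0.6, 0.6]
grip_width: 0.004
```

Request:
servo_tool(series="0 0 -0.03 0 0 0; 0 0 0 0 0 0")

```text
time_s: 4.38
tool_pos: [0.5037, -0.177, 0.0721]
tool_rot: [-0.0, -0.082, 0.997, 0.0]
wrist_force: [0.3, 0.4, 1.3]
grip_width: 0.001
```

Request:
servo_tool(series="0 0 -0.03 0 0 0; 0 0 0 0 0 0")

```text
time_s: 4.62
tool_pos: [0.5037, -0.177, 0.0706]
tool_rot: [-0.0, -0.082, 0.997, 0.0]
wrist_force: [-0.6, -0.2, 0.6]
grip_width: 0.008
```

Request:
servo_tool(series="0 0 -0.03 0 0 0; 0 0 0 0 0 0")

```text
time_s: 4.88
tool_pos: [0.5037, -0.177, 0.0691]
tool_rot: [-0.0, -0.082, 0.997, 0.0]
wrist_force: [-0.0, -0.4, 1.3]
grip_width: 0.001
```

Request:
servo_tool(series="0 0 -0.04 0 0 0; 0 0 0 0 0 0")

```text
time_s: 5.12
tool_pos: [0.5037, -0.177, 0.0671]
tool_rot: [-0.0, -0.082, 0.997, 0.0]
wrist_force: [-0.3, 0.2, 0.1]
grip_width: 0.005
```

Request:
servo_tool(series="0 0 -0.04 0 0 0; 0 0 0 0 0 0")

```text
time_s: 5.38
tool_pos: [0.5037, -0.177, 0.0651]
tool_rot: [-0.0, -0.082, 0.997, 0.0]
wrist_force: [0.5, -1.0, 0.7]
grip_width: 0.004
```

```bash
python3 - <<'E'
from h import *
import cv2
a=cv2.resize(capture("side")[205:275,200:280],(400,350),interpolation=cv2.INTER_CUBIC);b=cv2.resize(capture("scene")[170:240,280:360],(400,350),interpolation=cv2.INTER_CUBIC)
cv2.imwrite("pics/c3.png",np.hstack([a,b])[:,:,::-1])
E
```

```text
(no output)
```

View pics/c3.png

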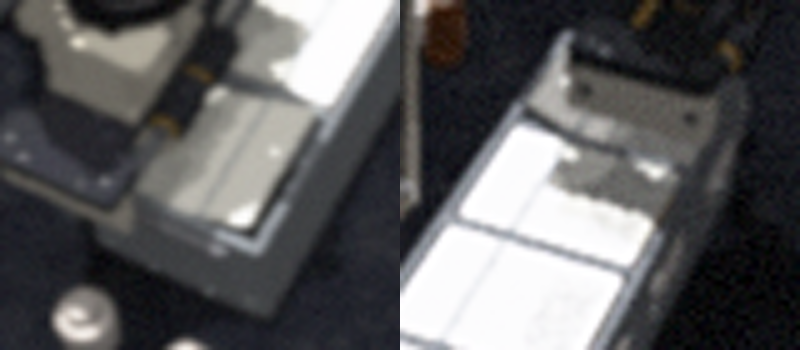

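The picture shows hatch 4's rear end lifted and its front sunk, with almost no resisting force. Bay 4 is the empty one, so I'll push it open along an arc.

Request:
servo_tool(series="0.06 0.01 -0.09 0 0 0; 0.05 0.01 -0.09 0 0 0; 0.07 0.012 -0.08 0 0 0; 0.07 0.012 -0.07 0 0 0; 0 0 0 0 0 0")

```text
time_s: 6.1
tool_pos: [0.5165, -0.1746, 0.0483]
tool_rot: [-0.0, -0.082, 0.997, 0.0]
wrist_force: [-1.3, 0.5, -0.4]
grip_width: 0.002
```

Request:
servo_tool(series="0.06 0.01 -0.01 0 0 0; 0.06 0.01 0 0 0 0; 0 0 0 0 0 0")

```text
time_s: 6.48
tool_pos: [0.5225, -0.1737, 0.0483]
tool_rot: [0.0, -0.082, 0.997, 0.0]
wrist_force: [-0.9, 0.6, -0.1]
grip_width: 0.009
```

Request:
servo_tool(series="0.06 0.01 0 0 0 0; 0 0 0 0 0 0")

```text
time_s: 6.72
tool_pos: [0.5255, -0.1733, 0.0483]
tool_rot: [0.0, -0.082, 0.997, 0.0]
wrist_force: [-0.9, 0.2, -0.3]
grip_width: 0.001
```

Request:
servo_tool(series="0.05 0.01 0 0 0 0; 0 0 0 0 0 0")

```text
time_s: 6.98
tool_pos: [0.5271, -0.1728, 0.048]
tool_rot: [-0.001, -0.082, 0.997, 0.0]
wrist_force: [-4.2, -0.9, 0.9]
grip_width: 0.004
```

```bash
python3 - <<'E'
from h import *
import cv2
a=cv2.resize(capture("side")[205:275,200:280],(400,350),interpolation=cv2.INTER_CUBIC);b=cv2.resize(capture("scene")[155:225,280:360],(400,350),interpolation=cv2.INTER_CUBIC)
cv2.imwrite("pics/c4.png",np.hstack([a,b])[:,:,::-1])
E
```

```text
(no output)
```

View pics/c4.png

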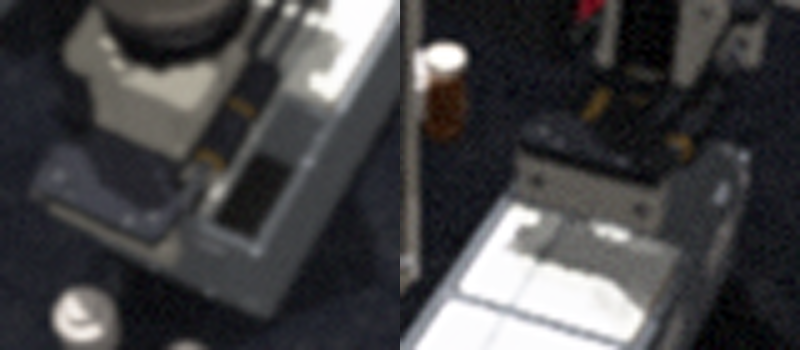

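The force rises to about 4 N at the stop, and the side view shows the bay open behind the upright hatch. I'll back off and rise.

Request:
servo_tool(series="-0.12 -0.02 0 0 0 0; -0.2 -0.035 0 0 0 0; 0 0 0.3 0 0 0; 0 0 0.7 0 0 0; 0 0 0.8 0 0 0")

```text
time_s: 7.7
tool_pos: [0.5119, -0.1756, 0.1401]
tool_rot: [0.0, -0.081, 0.997, -0.0]
wrist_force: [1.2, -0.4, -0.1]
grip_width: 0.004
```

Request:
servo_tool(series="-0.5 -0.5 0.6 0 0 0; -0.8 -0.8 0.3 0 0 0; -0.8 -0.8 0 0 0 0; -0.8 -0.8 0 0 0 0; -0.4 -0.4 0 0 0 0")

```text
time_s: 8.32
tool_pos: [0.3452, -0.3425, 0.1847]
tool_rot: [0.001, -0.08, 0.997, -0.001]
wrist_force: [-0.4, -0.2, 0.1]
grip_width: 0.005
```

```bash
python3 - <<'E'
from h import *
import cv2
a=cv2.resize(capture("side")[140:290,200:360],(400,375),interpolation=cv2.INTER_CUBIC);b=cv2.resize(capture("scene")[160:310,225:385],(400,375),interpolation=cv2.INTER_CUBIC)
cv2.imwrite("pics/c5.png",np.hstack([a,b])[:,:,::-1]);print(sense()["time_s"])
E
```

```text
8.425
```

View pics/c5.png

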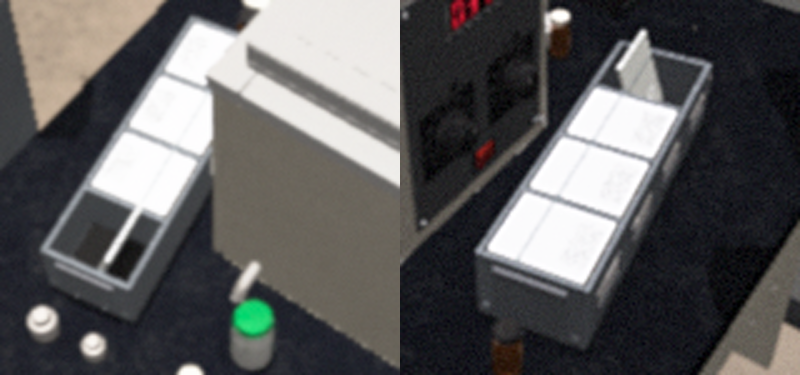

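Hatch 4 stands nearly upright, the other three are flush, and the bystanders look undisturbed. I'm handing the job in.

```bash
python3 -c "
from workcell import *
print(sense()['qd'].round(3));print(job_done())"
```

```text
[0.059 0.006 0.001 0.023 0.001 0.046]
the job is handed in; nothing more can be done
None
```

The empty bay is bay 4, the rightmost. Its hatch is pushed fully open and left standing, and I handed the job in at about 8.5 s of the 48 s allowed.

- **Finding it:** Hatch 4 was the first one I pressed. It sank about 15 mm at roughly 1 N and its back end rose, so I did not need to press hatches 1 to 3.
- **Opening it:** I followed the hatch down and towards its axle until the force rose to about 4 N, which I took as its end stop. I then backed off and lifted clear. The highest wrist force I read was about 4 N.
- **Last checks:** The final side and scene pictures show hatch 4 nearly upright and the other three flush. The visible weights, vials and jar are where they stood, but the timer was outside that last crop. The gripper is clear of the box by well over 100 mm.
- **Not measured:** I judged the hatch angle only from the pictures and the stop force. The two fixed cameras disagreed on the box position by about 6 mm, and a wrist-camera check agreed with the scene camera. This did not affect the push.

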